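# Draw the L-shaped scraper out of its drying guard

## Robot

A 7-joint arm with a two-finger parallel gripper is mounted at the origin on a cart in front of the work surface, level with it; the furniture and walls round the work are solid. World frame = base frame: x ahead of the robot, y to its left, z up, the work surface at z = 0. Lengths are in m, angles in rad, forces in N, time in s.
With the tool pointing down it reaches from about 0.375 to 0.925 m from the base axis. Payload 3.1 kg.
Tool frame: the origin (TCP) lies at the very end of the fingers, on their centre line; the grasp point (between the pads) lies 19 mm behind it; z points along the fingers, y is the line along which they close (so a half turn about z gives the same grasp; the last joint's range is limited). The gripper opens to 85 mm and grips with 20 to 120 N. Pads are 22 mm wide; open, the fingers measure 114 mm over their backs; the gripper's body (76 mm by 85 mm) begins 54 mm behind the grasp point. The pads swing forward as they close: fully open they stand 13 mm farther back than shut.
Start: joints at [-1.309, 0.383, 0.044, 1.598, -0.018, 1.161, -0.05], TCP at [0.229, 0.608, 0.231] pointing down, gripper open.
Joint ranges: [-2.61, 2.61], [-0.41, 2.15], [-1.48, 1.57], [0, 2.5], [-1.57, 4.71], [0.05, 1.97], [-2.85, 2.85]. Speed limits (rad/s): [2.79, 2.79, 3.14, 3.14, 3.14, 3.14, 3.14].

## Interface

Orientations are given as a unit quaternion [x, y, z, w].
In Python, from cell import r, grab_frame, camera_params, nets gives the robot as it stands. The module is installed in compiled form; this text tells all that it offers.
- The arm moves only by the tool apply_moves, never from a script. Its argument "moves" is a list of rows, each a list of 3 entries, a list of its own where there are three numbers: the opening, from 0 (shut) to 1 (fully open), then the shift along the tool's x, y, z in mm, then the turn, a rotation vector about the tool's x, y, z in degrees. A call has 1 to 5 rows; each row is the pose to reach, as a shift and turn from the pose commanded when the call began, along the tool's axes at that moment; what a row does not reach only later rows make up. A row lasts 1/8 s, in which the tool goes at most 62.5 mm and 10.7 degrees, less where a joint would pass 70% of its speed; a pose out of reach is approached as far as the arm can. A call with a gripper value outside its range is refused whole. The fingers move at their own pace and stop on an object; the grip force is fixed at half the most. Time passes only in rows, so rows that repeat a pose let the fingers close. It gives the time, the measured TCP pose, the force, the opening and the grip force at its end, in the units of the state.
- r.get_state(): the state, without advancing time (a new reading comes with each control period).
- grab_frame(name): name is "scene" or "top" or "wrist"; returns the picture (400x640x3 uint8, red, green, blue); there is no depth.
- camera_params(name): a dict with "camera_matrix" (3x3 intrinsics, pixels), "distortion" ([k1, k2, p1, p2, k3] as OpenCV has them; the pictures are not rectified), "T" (4x4, takes a point from camera to world coordinates). Camera axes: x right, y down, z forward; pixel columns grow to the right and rows downward; lengths in m; the calibration is good to about 2 mm. A picture is of the moment at which its call begins: read the wrist's pose just before it. camera_params takes no time and is no camera call; for the wrist camera it gives the pose at the moment of the call.
- r.finish_job(): hands the job in; it is judged then, once.
Trained networks look in the newest picture that a camera, given by its name, has taken for a name from the list of things; names that differ only in an ending like _2 or _b are one class to them, and where a whole thing is asked for, a point or a joint stands for the part that bears it (a point fixed in the world has none). Each returns a list of dicts, best first, with "score" (0 to 1); they miss things now and then, are a little off and sometimes report something else, mostly with a low value. They report only what shows in the picture. A call takes as long as a camera call.
- nets.cut_out(camera, target): "pixels" (400x640 bool, what is visible of it) and "at" ([column, row] in pixels, amid what is visible of it).
- nets.mark_of(camera, target): "at" ([column, row] in pixels: a listed point, or the origin of a listed thing).
The state is a dict: "time_s": time; "joint_positions": joint angles; "qvel": joint speeds; "joint_torque": joint torques, N m; "tcp_pos": TCP position; "eef_rot": TCP orientation; "contact_force": force on the tool from outside, world axes, zero at the start; "torque": the same for the moment, N m; "finger_gap": opening from 0.0 (shut) to 1.0 (fully open); "finger_force": force on a finger pad.
Only numpy, scipy, OpenCV 4.12 (cv2) and the standard library are available. Lean on these libraries where they do the work, as an engineer would, in place of code of your own. Each camera call takes 0.05 s, during which the arm holds its last target. There are 200 camera calls.

## Task

Draw the L-shaped steel scraper out through the front opening of the low drying guard and leave it lying flat on the bench, blade and all wholly in front of the guard. Its blade is wider than the opening, so it has to be turned as it comes out; work it out gently, leaving the guard, the two bowls and the brown bottle where they stand.

Things in the scene. Friction and masses are not known exactly. Their poses are not given: they have to be found in the camera images.
- scraper: L-shaped scraper, one loose rigid piece of plain steel, 0.2 to 0.35 kg, flat on the bench: ring handle, shank, heel (the corner), blade. Origin: ring centre at bench height. Axes: +x along the shank from ring to heel, +y the way the blade points, z up. Shank 12 mm wide, 8 mm high. At the start the ring lies in front of the guard, the blade inside it.
- ring_center (a point): Centre of the scraper's ring handle, 5 mm above the bench; axes as scraper. The ring is a round bar 10 mm thick bent to a flat circle of 60 mm inner and 80 mm outer diameter, empty inside. Closed fingers put down into it can drag it any way, the scraper turning freely about them and trailing behind; fingers that pinch the bar from above also hold its direction.
- heel (a point): Corner of the scraper's L, where the centre lines of shank and blade meet, 130 mm from the ring's centre along +x, 4 mm above the bench; axes as scraper.
- blade_tip (a point): End of the blade on its centre line, 70 mm from the heel along +y, 4 mm above the bench; axes as scraper. The blade is 16 mm wide (along the shank) and 8 mm high.
- guard: Loose grey steel frame without a floor, 24 mm high (27 over its wires), about 1.5 kg; slides on the bench if pulled with some 6 N or more. Axes: +x inward, away from the robot; +y left along the front wall. Walls 6 mm thick, outside from x = 0 to 98 mm, y = -48 to +98 mm. Wires across the top, 20 mm apart, keep the blade from being lifted out.
- guard_mouth (a point): Middle of the opening in the guard's front wall, at its outer face and bench height (the guard's origin and axes). The opening is y = -22 to +22 mm, 21 mm high. Drawn straight out, the blade catches behind the wall left (+y) of it; with the ring swung about 70 to 90 degrees round to the left, the blade points inward and fits through.
- bowl_right: Porcelain bowl about 114 mm wide and 56 mm high, standing loose right of the guard or behind it on the left; origin at the centre of its underside. Not to be disturbed.
- bowl_left: The other porcelain bowl, about 110 mm wide and 56 mm high, at the other of those two places; origin at the centre of its underside. Not to be disturbed.
- bottle: Small brown bottle, 40 mm wide and 74 mm high, standing loose behind on the left; origin at the centre of its underside. Not to be disturbed.

How it is judged:
At the end, for the whole second after the job is handed in: The scraper lies flat and still on the bench, wholly in front of the guard's front face (heel and blade tip at least 12 mm, ring centre at least 40 mm in front of it); guard within 25 mm, bowls and bottle within 20 mm of where they started (x of each of blade_tip, heel in the frame of guard_mouth below -0.012 m and x of ring_center in the frame of guard_mouth below -0.04 m and angle between ring_center's own z axis and vertical below 0.08 rad and height (world z) of ring_center between 0 and 0.012 m and linear speed of scraper below 0.01 m/s and distance of guard_mouth from where it was at the start of the episode below 0.025 m and distance of each of bowl_right, bowl_left, bottle from where it was at the start of the episode below 0.02 m); the robot touches nothing.
It fails at once if the guard is dragged more than 25 mm from its place (distance of guard_mouth from where it was at the start of the episode above 0.025 m).
It fails at once if a bowl or the bottle is shifted more than 20 mm (distance of any of bowl_right, bowl_left, bottle from where it was at the start of the episode above 0.02 m).
It also fails if it takes over 58 s, if anything falls off the work surface, if the arm or the gripper's body presses on something with over 40 N, if the wrist force passes 120 N, or if a joint passes its speed limit or range.

## Working session

There is one attempt and no reset: what is moved stays moved. The work goes in short steps, Python scripts to look and compute and a tool call to move; the robot and the scene stay as the last step left them, time stands still between calls to the robot, and variables do not carry over. Pictures are saved under pics/ and viewed, at most 10 in all, crops included, and the job is handed in when it is done.

Besides the shell and the picture viewer there is one more tool, called after "Call:" as name(argument=value, ...), one argument or row to a line, values as JSON. apply_moves: Moves the arm, as the interface text tells. Its arguments: {"type":"object","properties":{"moves":{"type":"array","items":{"type":"array"}}},"required":["moves"]}

```bash
mkdir -p pics; cat > h.py <<'E'
import numpy as np, cv2
from cell import r, grab_frame, camera_params, nets
from scipy.spatial.transform import Rotation as R
def ray(cam,uv,z):
    p=camera_params(cam);T=np.array(p["T"])
    n=cv2.undistortPoints(np.array([[uv]],float),np.array(p["camera_matrix"]),np.array(p["distortion"]))[0,0]
    d=T[:3,:3]@[n[0],n[1],1];o=T[:3,3]
    return o+d*(z-o[2])/d[2]
Z=dict(ring_center=.005,heel=.004,blade_tip=.004,guard_mouth=0,bowl_right=0,bowl_left=0,bottle=0)
def marks(cam,names):
    for n in names:
        for m in nets.mark_of(cam,n)[:2]:
            print(cam,n,round(m["score"],2),np.round(m["at"],1),np.round(ray(cam,m["at"],Z[n]),4))
def save(cam,f):
    im=grab_frame(cam);cv2.imwrite("pics/"+f,im[:,:,::-1]);return im
E
python3 - <<'E'
from h import *
for c in("top","scene"):
    save(c,c+"1.png");marks(c,Z)
s=r.get_state();print(s["time_s"],s["tcp_pos"],s["eef_rot"],R.from_quat(s["eef_rot"]).as_matrix().round(3))
E
```

```text
top ring_center 0.79 [337.9 263.6] [ 0.5283 -0.1153  0.005 ]
top heel 0.72 [186.9 144.7] [0.7904 0.2023 0.004 ]
top heel 0.69 [322.  207.7] [ 0.6476 -0.085   0.004 ]
top blade_tip 0.82 [292.4 214.5] [ 0.6345 -0.0216  0.004 ]
top guard_mouth 0.81 [329.7 237.4] [ 0.5841 -0.0999  0.    ]
top bowl_right 0.76 [434.2 232.7] [ 0.5885 -0.3248  0.    ]
top bowl_left 0.57 [217.3 193. ] [0.6847 0.1382 0.    ]
top bottle 0.85 [188.7 145.7] [0.789  0.1993 0.    ]
top bottle 0.25 [338.9 264.6] [ 0.526  -0.1178  0.    ]
scene ring_center 0.91 [287.5 239.9] [ 0.51   -0.1383  0.005 ]
scene heel 0.62 [335.4 211.1] [ 0.6483 -0.0775  0.004 ]
scene heel 0.33 [316.7 200.1] [ 0.6262 -0.0157  0.004 ]
scene blade_tip 0.78 [317.6 198.7] [ 0.6307 -0.0106  0.004 ]
scene guard_mouth 0.72 [314.6 221.6] [ 0.5895 -0.0927  0.    ]
scene guard_mouth 0.69 [314.7 171.4] [0.6812 0.1334 0.    ]
scene bowl_right 0.76 [367.5 290.9] [ 0.5968 -0.3261  0.    ]
scene bowl_left 0.56 [313.9 168.4] [0.686  0.1514 0.    ]
scene bottle 0.53 [338.8 154.3] [0.7925 0.2098 0.    ]
0.8 [0.22885922 0.60840423 0.23130995] [1.78920577e-01 9.83863520e-01 2.84362987e-05 4.24640620e-06] [[-0.936  0.352  0.   ]
 [ 0.352  0.936  0.   ]
 [ 0.     0.    -1.   ]]
```

View pics/top1.png

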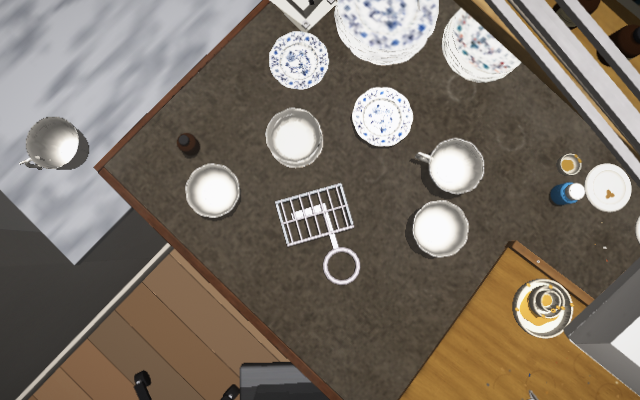

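The top view shows the guard at about (315,215), the ring at (342,266) and the heel near (322,208). One bowl is at (440,229), the other at (213,190), and the bottle is at (188,146). I'll move over the ring and turn the tool on the way.

Call:
apply_moves(
  moves=[
    [1, [-33, -39, 0], [0, 0, 10.4]],
    [1, [-67, -79, 0], [0, 0, 20.8]],
    [1, [-100, -118, 0], [0, 0, 31.2]],
    [1, [-134, -158, 0], [0, 0, 41.6]],
    [1, [-167, -197, 0], [0, 0, 52]],
  ],
)

```text
time_s: 1.42
tcp_pos: [0.3165, 0.3636, 0.2316]
eef_rot: [0.595, 0.804, 0.0, -0.0]
contact_force: [0.9, 0.6, 0.4]
finger_gap: 1.0
finger_force: 0.0
```

Call:
apply_moves(
  moves=[
    [1, [-51, 2, 0], [0, 0, 0]],
    [1, [-103, 4, 0], [0, 0, 0]],
    [1, [-154, 6, 0], [0, 0, 0]],
    [1, [-206, 8, 0], [0, 0, 0]],
    [1, [-257, 10, 0], [0, 0, 0]],
  ],
)

```text
time_s: 2.05
tcp_pos: [0.4027, 0.1213, 0.2317]
eef_rot: [0.592, 0.806, 0.001, 0.0]
contact_force: [-0.2, 0.9, -0.6]
finger_gap: 1.0
finger_force: 0.0
```

Call:
apply_moves(
  moves=[
    [1, [-51, 2, 0], [0, 0, 0]],
    [1, [-103, 4, 0], [0, 0, 0]],
    [1, [-154, 6, 0], [0, 0, 0]],
    [1, [-206, 8, 0], [0, 0, 0]],
    [1, [-257, 10, 0], [0, 0, 0]],
  ],
)

```text
time_s: 2.68
tcp_pos: [0.4891, -0.1207, 0.2318]
eef_rot: [0.592, 0.806, 0.001, 0.0]
contact_force: [0.1, -0.2, 0.5]
finger_gap: 1.001
finger_force: 0.0
```

```bash
python3 - <<'E'
from h import *
s=r.get_state();print(s["time_s"],s["tcp_pos"],R.from_quat(s["eef_rot"]).as_matrix().round(3),s["joint_positions"],s["contact_force"])
save("wrist","w1.png");marks("wrist",["ring_center","heel","blade_tip","guard_mouth"])
print(np.array(camera_params("wrist")["T"]).round(3))
m=nets.cut_out("wrist","scraper")[0];cv2.imwrite("pics/m.png",m["pixels"].astype(np.uint8)*255)
E
```

```text
2.675 [ 0.48909646 -0.12072064  0.23180185] [[-0.299  0.954  0.002]
 [ 0.954  0.299  0.001]
 [ 0.     0.002 -1.   ]] [-0.64624062  0.12216552  0.87306539  1.97598267 -0.10708896  1.08785751
  0.57683314] [ 0.11738239 -0.17293114  0.53956715]
wrist heel 0.68 [436.4 181.2] [ 0.6456 -0.0927  0.004 ]
wrist blade_tip 0.56 [446.7 130.8] [ 0.6293 -0.0227  0.004 ]
wrist guard_mouth 0.79 [395.  181.8] [ 0.5911 -0.1057  0.    ]
wrist guard_mouth 0.23 [436.2 180.5] [ 0.6455 -0.0866  0.    ]
[[ 0.954  0.284  0.094  0.464]
 [ 0.3   -0.907 -0.297 -0.043]
 [ 0.001  0.312 -0.95   0.373]
 [ 0.     0.     0.     1.   ]]
```

View pics/w1.png

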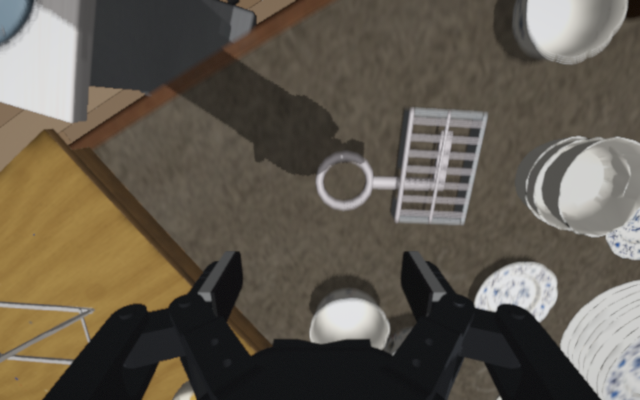

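The wrist view shows the ring at about (345,181), the shank running right to the heel near (437,183), and the guard's front wall from (411,108) to (397,222). I'll enlarge that part.

```bash
python3 - <<'E'
import cv2
im=cv2.imread("pics/w1.png")[95:235,305:505]
cv2.imwrite("pics/w1c.png",cv2.resize(im,None,fx=4,fy=4,interpolation=cv2.INTER_CUBIC))
E
```

```text
(no output)
```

View pics/w1c.png

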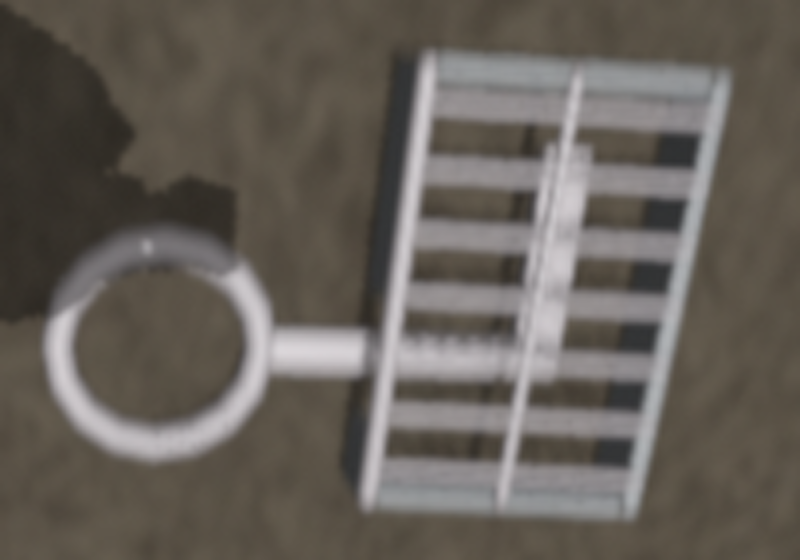

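```bash
python3 - <<'E'
from h import *
f=lambda u,v,z:ray("wrist",(305+u/4,95+v/4),z)
for n,a in dict(ring=(159,343,.005),heel=(540,359,.006),tip=(571,143,.006),FL=(424,50,.024),FR=(361,510,.024),BR=(635,520,.024),BL=(731,70,.024)).items():
    globals()[n]=f(*a)[:2];print(n,globals()[n].round(4))
d=lambda a,b:(np.hypot(*(b-a)).round(4),np.degrees(np.arctan2(*(b-a)[::-1])).round(1))
print(d(ring,heel),d(heel,tip),d(FR,FL),d(FR,BR),d(FL,BL),d(BR,BL))
ang=np.mean([d(FR,BR)[1],d(FL,BL)[1],d(FR,FL)[1]-90,d(BR,BL)[1]-90]);print("guard yaw",ang)
Rm=R.from_euler('z',ang,degrees=True).as_matrix()[:2,:2]
loc=np.array([[0,98],[0,-48],[98,-48],[98,98]])/1000
m=np.mean([p-Rm@q for p,q in zip([FL,FR,BR,BL],loc)],0);print("mouth",m)
for n in("ring","heel","tip"):print(n,(Rm.T@(globals()[n]-m)).round(4))
E
```

```text
ring [ 0.5229 -0.1231]
heel [ 0.6501 -0.0885]
tip [ 0.6288 -0.0189]
FL [ 0.5664 -0.0088]
FR [ 0.605  -0.1537]
BR [ 0.6973 -0.1287]
BL [0.6585 0.0151]
(np.float64(0.1318), np.float64(15.2)) (np.float64(0.0728), np.float64(107.0)) (np.float64(0.15), np.float64(104.9)) (np.float64(0.0957), np.float64(15.1)) (np.float64(0.0952), np.float64(14.6)) (np.float64(0.149), np.float64(105.1))
guard yaw 14.925
mouth [ 0.59088926 -0.10579779]
ring [-0.0702  0.0008]
heel [0.0616 0.0015]
tip [0.0591 0.0742]
```

```bash
cat > plan.py <<'E'
import numpy as np,cv2
from scipy.sparse import coo_matrix
from scipy.sparse.csgraph import dijkstra
res=.5;ox,oy=-300,-200
free=np.full((1000,900),255,np.uint8)  # [x,y] index
def box(x0,x1,y0,y1):free[int((x0-ox)/res):int((x1-ox)/res),int((y0-oy)/res):int((y1-oy)/res)]=0
box(0,6,-48,-22);box(0,6,22,98);box(92,98,-48,98);box(0,98,-48,-42);box(0,98,92,98)
D=cv2.distanceTransform(free,cv2.DIST_L2,5)*res
rect=lambda x0,x1,y0,y1:[(x,y) for x in np.arange(x0,x1+.1,2) for y in np.arange(y0,y1+.1,2)]
a=np.linspace(0,2*np.pi,48,endpoint=False)
P=np.array(rect(-94,8,-6,6)+rect(-8,8,-6,70)+list(np.c_[-130+40*np.cos(a),40*np.sin(a)])+rect(-195,-140,-14,14),float) # heel frame
X=np.arange(-100,72,2.);Y=np.arange(-40,62,2.);T=np.arange(-105,16,3.)
C=np.zeros((len(X),len(Y),len(T)))
for k,t in enumerate(np.radians(T)):
    q=P@np.array([[np.cos(t),np.sin(t)],[-np.sin(t),np.cos(t)]])
    for i,x in enumerate(X):
        ix=((q[:,0]+x-ox)/res).astype(int)[:,None];iy=((q[:,1,None]+Y-oy)/res).astype(int)
        C[i,:,k]=D[ix,iy].min(0)
idx=np.arange(C.size).reshape(C.shape);W=1+(8/np.maximum(C,.3))**3
I,J,V=[],[],[]
for d in [(i,j,k) for i in(-1,0,1) for j in(-1,0,1) for k in(-1,0,1) if (i,j,k)>(0,0,0)]:
    s=tuple(slice(max(0,-e),n-max(0,e)) for e,n in zip(d,C.shape));u=tuple(slice(max(0,e),n-max(0,-e)) for e,n in zip(d,C.shape))
    ok=(C[s]>.8)&(C[u]>.8);L=np.linalg.norm([2*d[0],2*d[1],4*d[2]])
    I.append(idx[s][ok]);J.append(idx[u][ok]);V.append(L*(W[s]+W[u])[ok]/2)
I,J,V=map(np.concatenate,(I,J,V));G=coo_matrix((V,(I,J)),shape=(C.size,)*2).tocsr()
near=lambda x,y,t:idx[abs(X-x).argmin(),abs(Y-y).argmin(),abs(T-t).argmin()]
def path(start,goal):
    s,g=near(*start),near(*goal);dist,pre=dijkstra(G,directed=False,indices=s,return_predecessors=True)
    p=[g]
    while p[-1]!=s:p.append(pre[p[-1]])
    p=np.array(p[::-1]);i,j,k=np.unravel_index(p,C.shape)
    return np.c_[X[i],Y[j],T[k],C[i,j,k]]
E
python3 - <<'E'
from plan import *
p=path((60,1,0),(-96,0,-84));print(len(p),p[:,3].min());print(p[::3].round(1).tolist())
E
```

```text
Traceback (most recent call last):
  File "plan.py", line 18, in <module>
    C[i,:,k]=D[ix,iy].min(0)
             ~^^^^^^^
IndexError: index 903 is out of bounds for axis 1 with size 900
```

```bash
python3 - <<'E'
from h import *
# pinch point 35 mm behind ring centre, seen from current tool
s=r.get_state();Rt=R.from_quat(s["eef_rot"]).as_matrix();t=np.radians(15.3)
g=np.array([.5229,-.1231,.004])-.035*np.array([np.cos(t),np.sin(t),0])
print(g,(Rt.T@(g-s["tcp_pos"])*1000).round(1),s["time_s"])
E
```

```text
[ 0.48914049 -0.13233556  0.004     ] [-14.1  -3.4 227.1] 2.975
```

Call:
apply_moves(
  moves=[
    [0.5, [-14, -3, 40], [0, 0, 2]],
    [0.5, [-14, -3, 90], [0, 0, 2]],
    [0.5, [-14, -3, 140], [0, 0, 2]],
    [0.5, [-14, -3, 180], [0, 0, 2]],
    [0.5, [-14, -3, 200], [0, 0, 2]],
  ],
)

```text
time_s: 3.6
tcp_pos: [0.4882, -0.131, 0.0291]
eef_rot: [0.605, 0.796, -0.0, -0.002]
contact_force: [0.6, 0.3, 0.4]
finger_gap: 0.5
finger_force: 0.0
```

```bash
sed -i 's/np.full((1000,900)/np.full((1100,1200)/; s/ox,oy=-300,-200/ox,oy=-330,-250/' plan.py; python3 - <<'E'
from plan import *
p=path((60,1,0),(-96,0,-84));print(len(p),p[:,3].min());print(p[::3].round(1).tolist())
np.save("p.npy",p)
E
python3 -c "
from h import *
save('wrist','w2.png')"
```

```text
79 8.5
[[60.0, 0.0, 0.0, 16.0], [54.0, 0.0, 0.0, 16.0], [48.0, 0.0, 0.0, 16.0], [42.0, 0.0, 0.0, 16.0], [36.0, 0.0, 0.0, 16.0], [30.0, -2.0, -6.0, 15.0], [24.0, -6.0, -15.0, 14.5], [18.0, -6.0, -24.0, 12.6], [12.0, -6.0, -33.0, 10.9], [6.0, -4.0, -42.0, 8.9], [0.0, -4.0, -51.0, 8.5], [-6.0, -6.0, -60.0, 9.3], [-12.0, -6.0, -69.0, 11.3], [-18.0, -6.0, -75.0, 12.4], [-24.0, -6.0, -78.0, 13.0], [-30.0, -6.0, -81.0, 12.8], [-36.0, -6.0, -81.0, 13.5], [-42.0, -6.0, -84.0, 12.5], [-48.0, -6.0, -84.0, 13.3], [-54.0, -6.0, -84.0, 13.8], [-60.0, -6.0, -84.0, 13.2], [-66.0, -6.0, -84.0, 13.0], [-72.0, -6.0, -84.0, 13.7], [-78.0, -6.0, -84.0, 16.1], [-84.0, -6.0, -84.0, 20.2], [-90.0, -6.0, -84.0, 25.0], [-96.0, 0.0, -84.0, 28.9]]
```

View pics/w2.png

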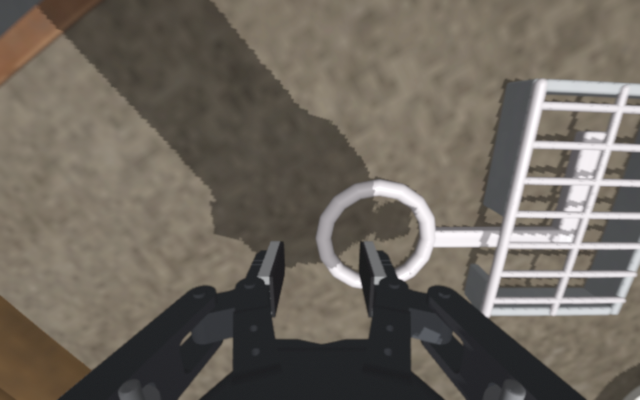

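The fingers straddle the near bar of the ring: the left finger, at about (270,270), is outside and the right one, at (372,275), is inside the ring centred near (376,233). I'll go down and pinch.

Call:
apply_moves(
  moves=[
    [0.5, [0, 0, 14], [0, 0, 0]],
    [0.5, [0, 0, 27], [0, 0, 0]],
    [0.3, [0, 0, 27], [0, 0, 0]],
    [0, [0, 0, 27], [0, 0, 0]],
    [0, [0, 0, 27], [0, 0, 0]],
  ],
)

```text
time_s: 4.28
tcp_pos: [0.4904, -0.1337, 0.005]
eef_rot: [0.606, 0.795, 0.0, 0.0]
contact_force: [0.2, 0.2, 1.8]
finger_gap: 0.089
finger_force: 56.3
```

Call:
apply_moves(
  moves=[
    [0, [0, 0, 0], [0, 0, 0]],
    [0, [0, 0, 0], [0, 0, 0]],
  ],
)

```text
time_s: 4.53
tcp_pos: [0.4904, -0.1337, 0.0049]
eef_rot: [0.606, 0.795, 0.0, 0.0]
contact_force: [-1.4, 1.0, 5.8]
finger_gap: 0.085
finger_force: 56.8
```

```bash
python3 - <<'E'
from h import *
s=r.get_state();print(s["time_s"],s["tcp_pos"],R.from_quat(s["eef_rot"]).as_matrix().round(3),s["joint_positions"],s["contact_force"],s["finger_force"],s["finger_gap"])
save("wrist","w3.png")
E
```

```text
4.525 [ 0.49036064 -0.13368442  0.00490599] [[-0.265  0.964  0.001]
 [ 0.964  0.265  0.   ]
 [-0.     0.001 -1.   ]] [-0.37394305  0.54426158  0.65600713  2.10140744 -0.53843395  0.66441677
  0.91623445] [-1.36916363  0.96923085  5.83400201] 56.834883694391465 0.08532474628682096
```

View pics/w3.png

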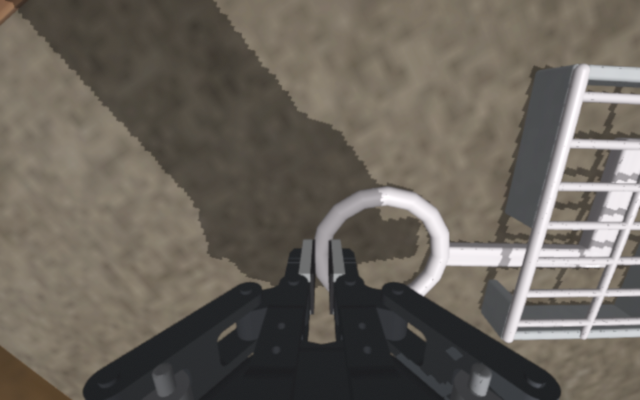

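```bash
python3 - <<'E'
import numpy as np
from scipy.ndimage import gaussian_filter1d as gf
p=np.load("p.npy")[:,:3];p=np.vstack([p[:1]]*1+[p]);p=gf(p,2.5,axis=0,mode="nearest")
p-= (p[0]-[60,1,0])*np.linspace(1,0,len(p))[:,None]
t=np.radians(p[:,2]);g=p[:,:2]-165*np.c_[np.cos(t),np.sin(t)]
s=np.r_[0,np.cumsum(np.hypot(*np.diff(g,axis=0).T))];N=5*8
q=np.linspace(0,s[-1],N+1);G=np.c_[np.interp(q,s,g[:,0]),np.interp(q,s,g[:,1]),np.interp(q,s,p[:,2])]
np.save("G.npy",G);print(s[-1],s[-1]/N)
for c in range(0,N,5):
    x0,y0,t0=G[c];a=np.radians(t0);rows=[]
    for x,y,th in G[c+1:c+6]:
        dx,dy=x-x0,y-y0
        rows.append([0,[round(-np.sin(a)*dx+np.cos(a)*dy),round(np.cos(a)*dx+np.sin(a)*dy),0],[0,0,round(t0-th,1)]])
    print(G[c].round(),rows)
E
```

```text
263.0361230311673 6.575903075779182
[-105.    1.    0.] [[0, [0, -7, 0], [0, 0, np.float64(0.0)]], [0, [0, -13, 0], [0, 0, np.float64(0.0)]], [0, [1, -20, 0], [0, 0, np.float64(0.5)]], [0, [6, -24, 0], [0, 0, np.float64(2.4)]], [0, [12, -27, 0], [0, 0, np.float64(4.8)]]]
[-132.   13.   -5.] [[0, [6, -2, 0], [0, 0, np.float64(2.5)]], [0, [13, -3, 0], [0, 0, np.float64(5.1)]], [0, [19, -4, 0], [0, 0, np.float64(7.7)]], [0, [26, -5, 0], [0, 0, np.float64(10.2)]], [0, [32, -5, 0], [0, 0, np.float64(12.8)]]]
[-134.   45.  -18.] [[0, [6, -1, 0], [0, 0, np.float64(2.5)]], [0, [13, -2, 0], [0, 0, np.float64(5.0)]], [0, [19, -3, 0], [0, 0, np.float64(7.5)]], [0, [26, -4, 0], [0, 0, np.float64(9.9)]], [0, [33, -4, 0], [0, 0, np.float64(12.4)]]]
[-128.   78.  -30.] [[0, [6, -1, 0], [0, 0, np.float64(2.5)]], [0, [13, -2, 0], [0, 0, np.float64(4.9)]], [0, [19, -3, 0], [0, 0, np.float64(7.4)]], [0, [26, -4, 0], [0, 0, np.float64(10.0)]], [0, [33, -4, 0], [0, 0, np.float64(12.6)]]]
[-115.  108.  -43.] [[0, [6, -1, 0], [0, 0, np.float64(2.6)]], [0, [13, -2, 0], [0, 0, np.float64(5.3)]], [0, [20, -2, 0], [0, 0, np.float64(8.1)]], [0, [26, -2, 0], [0, 0, np.float64(10.9)]], [0, [33, -2, 0], [0, 0, np.float64(13.8)]]]
[-94. 133. -56.] [[0, [7, -1, 0], [0, 0, np.float64(2.9)]], [0, [13, -1, 0], [0, 0, np.float64(5.9)]], [0, [20, -1, 0], [0, 0, np.float64(8.9)]], [0, [26, 0, 0], [0, 0, np.float64(12.0)]], [0, [33, 0, 0], [0, 0, np.float64(15.3)]]]
[-67. 151. -72.] [[0, [6, -1, 0], [0, 0, np.float64(3.8)]], [0, [9, -4, 0], [0, 0, np.float64(9.5)]], [0, [3, -7, 0], [0, 0, np.float64(12.2)]], [0, [-3, -9, 0], [0, 0, np.float64(12.4)]], [0, [-9, -11, 0], [0, 0, np.float64(12.4)]]]
[-79. 158. -84.] [[0, [-7, -1, 0], [0, 0, np.float64(0.0)]], [0, [-13, -1, 0], [0, 0, np.float64(0.0)]], [0, [-20, -2, 0], [0, 0, np.float64(0.0)]], [0, [-26, -4, 0], [0, 0, np.float64(0.0)]], [0, [-31, -7, 0], [0, 0, np.float64(0.0)]]]
```

Call:
apply_moves(
  moves=[
    [0, [0, -7, 0], [0, 0, 0]],
    [0, [0, -13, 0], [0, 0, 0]],
    [0, [1, -20, 0], [0, 0, 0.5]],
    [0, [6, -24, 0], [0, 0, 2.4]],
    [0, [12, -27, 0], [0, 0, 4.8]],
  ],
)

```text
time_s: 5.2
tcp_pos: [0.461, -0.1311, 0.0049]
eef_rot: [0.641, 0.768, -0.0, 0.002]
contact_force: [3.7, -3.1, 4.1]
finger_gap: 0.086
finger_force: 56.7
```

Call:
apply_moves(
  moves=[
    [0, [6, -2, 0], [0, 0, 2.5]],
    [0, [13, -3, 0], [0, 0, 5.1]],
    [0, [19, -4, 0], [0, 0, 7.7]],
    [0, [26, -5, 0], [0, 0, 10.2]],
    [0, [32, -5, 0], [0, 0, 12.8]],
  ],
)

```text
time_s: 5.82
tcp_pos: [0.4494, -0.1016, 0.0048]
eef_rot: [0.722, 0.692, -0.001, 0.002]
contact_force: [1.2, -4.0, 7.4]
finger_gap: 0.085
finger_force: 57.0
```

```bash
python3 - <<'E'
from h import *
s=r.get_state();A=R.from_quat(s["eef_rot"]).as_matrix();print(s["time_s"],s["tcp_pos"],np.degrees(np.arctan2(A[1,1],A[0,1])),s["joint_positions"],s["contact_force"],s["finger_gap"])
a=np.radians(14.9);print(np.array([[np.cos(a),np.sin(a)],[-np.sin(a),np.cos(a)]])@(np.array(s["tcp_pos"][:2])-[.5909,-.1058]))
im=save("top","t2.png")[150:300,240:440]
cv2.imwrite("pics/t2c.png",cv2.resize(im[:,:,::-1],None,fx=4,fy=4,interpolation=cv2.INTER_CUBIC))
E
```

```text
5.825 [ 0.44942655 -0.10162293  0.00483307] -2.501190628687479 [-0.52697964  0.50325025  0.75178731  2.21422191 -0.58816304  0.62753187
  0.60993355] [ 1.17411132 -4.01538852  7.4352484 ] 0.08480588658561528
[-0.1356425   0.04041409]
```

View pics/t2c.png

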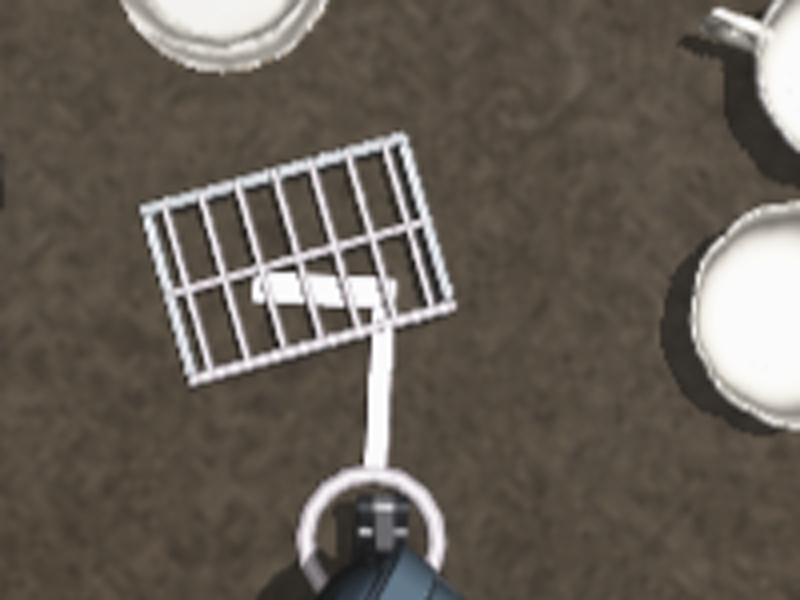

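The scraper follows the grip: the heel is at about (383,293) in the crop, at the mouth, the blade lies inside and the guard has not moved. Carrying on.

Call:
apply_moves(
  moves=[
    [0, [6, -1, 0], [0, 0, 2.5]],
    [0, [13, -2, 0], [0, 0, 5]],
    [0, [19, -3, 0], [0, 0, 7.5]],
    [0, [26, -4, 0], [0, 0, 9.9]],
    [0, [33, -4, 0], [0, 0, 12.4]],
  ],
)

```text
time_s: 6.5
tcp_pos: [0.4462, -0.0693, 0.0048]
eef_rot: [0.793, 0.609, -0.001, 0.002]
contact_force: [0.4, -6.4, 9.8]
finger_gap: 0.085
finger_force: 57.6
```

Call:
apply_moves(
  moves=[
    [0, [6, -1, 0], [0, 0, 2.5]],
    [0, [13, -2, 0], [0, 0, 4.9]],
    [0, [19, -3, 0], [0, 0, 7.4]],
    [0, [26, -4, 0], [0, 0, 10]],
    [0, [33, -4, 0], [0, 0, 12.6]],
  ],
)

```text
time_s: 7.12
tcp_pos: [0.45, -0.037, 0.0048]
eef_rot: [0.855, 0.518, -0.002, 0.002]
contact_force: [-1.0, -7.9, 12.2]
finger_gap: 0.087
finger_force: 57.9
```

```bash
python3 - <<'E'
from h import *
s=r.get_state();A=R.from_quat(s["eef_rot"]).as_matrix();print(s["time_s"],s["tcp_pos"],np.degrees(np.arctan2(A[1,1],A[0,1])),s["joint_positions"],s["contact_force"],s["finger_gap"])
a=np.radians(14.9);print(np.array([[np.cos(a),np.sin(a)],[-np.sin(a),np.cos(a)]])@(np.array(s["tcp_pos"][:2])-[.5909,-.1058]))
im=save("top","t3.png")[150:300,240:440]
cv2.imwrite("pics/t3c.png",cv2.resize(im[:,:,::-1],None,fx=4,fy=4,interpolation=cv2.INTER_CUBIC))
E
```

```text
7.125 [ 0.44996532 -0.03703919  0.00477215] -27.566304481837406 [-0.76274041  0.53888151  0.86210939  2.2362894  -0.68552526  0.65334655
  0.11838125] [-1.03232202 -7.88885277 12.23844459] 0.08678735482551651
[-0.11851525  0.10268773]
```

View pics/t3c.png

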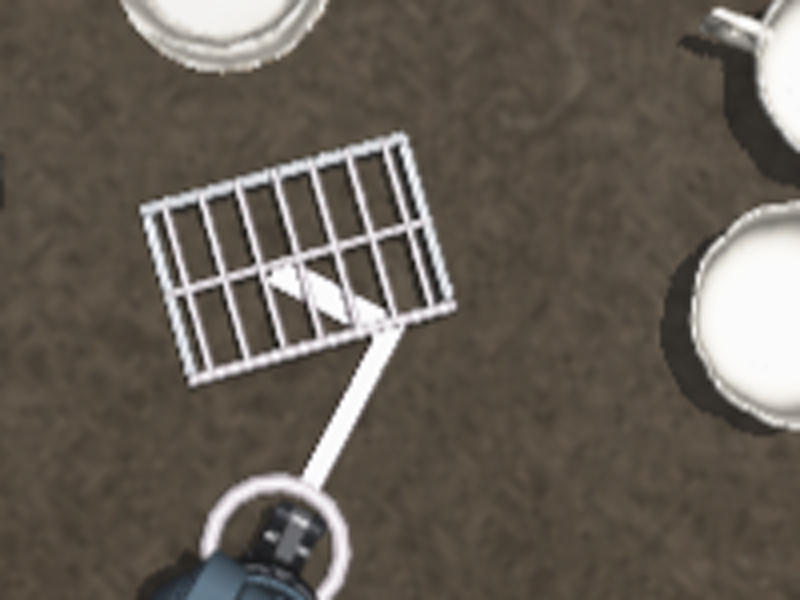

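The heel is at about (395,325) in the crop, in the mouth, and the shank is clear of the walls. The guard's corners are where they were, (148,208) and (452,305). The downward press has grown a little, so I'll ease up 1 mm.

Call:
apply_moves(
  moves=[
    [0, [6, -1, -0.5], [0, 0, 2.6]],
    [0, [13, -2, -1], [0, 0, 5.3]],
    [0, [20, -2, -1], [0, 0, 8.1]],
    [0, [26, -2, -1], [0, 0, 10.9]],
    [0, [33, -2, -1], [0, 0, 13.8]],
  ],
)

```text
time_s: 7.8
tcp_pos: [0.4609, -0.0059, 0.0048]
eef_rot: [0.911, 0.412, -0.003, 0.0]
contact_force: [-2.3, -5.1, 8.8]
finger_gap: 0.086
finger_force: 57.5
```

Call:
apply_moves(
  moves=[
    [0, [7, -1, 0], [0, 0, 2.9]],
    [0, [13, -1, 0], [0, 0, 5.9]],
    [0, [20, -1, 0], [0, 0, 8.9]],
    [0, [26, 0, 0], [0, 0, 12]],
    [0, [33, 0, 0], [0, 0, 15.3]],
  ],
)

```text
time_s: 8.43
tcp_pos: [0.481, 0.018, 0.0048]
eef_rot: [0.958, 0.286, -0.005, 0.001]
contact_force: [-5.8, -5.7, 10.8]
finger_gap: 0.084
finger_force: 57.7
```

```bash
python3 - <<'E'
from h import *
s=r.get_state();A=R.from_quat(s["eef_rot"]).as_matrix();print(s["time_s"],s["tcp_pos"],np.degrees(np.arctan2(A[1,1],A[0,1])),s["joint_positions"],s["contact_force"],s["finger_gap"])
a=np.radians(14.9);print(np.array([[np.cos(a),np.sin(a)],[-np.sin(a),np.cos(a)]])@(np.array(s["tcp_pos"][:2])-[.5909,-.1058]))
im=save("top","t4.png")[150:300,240:440]
cv2.imwrite("pics/t4c.png",cv2.resize(im[:,:,::-1],None,fx=4,fy=4,interpolation=cv2.INTER_CUBIC))
E
```

```text
8.425 [0.48097765 0.01804199 0.00478792] -56.7258252474985 [-0.92981744  0.65496645  0.95907224  2.16455283 -0.81223457  0.75239521
 -0.41167753] [-5.76570866 -5.71896102 10.78737471] 0.08397820052773661
[-0.0743825   0.14794258]
```

View pics/t4c.png

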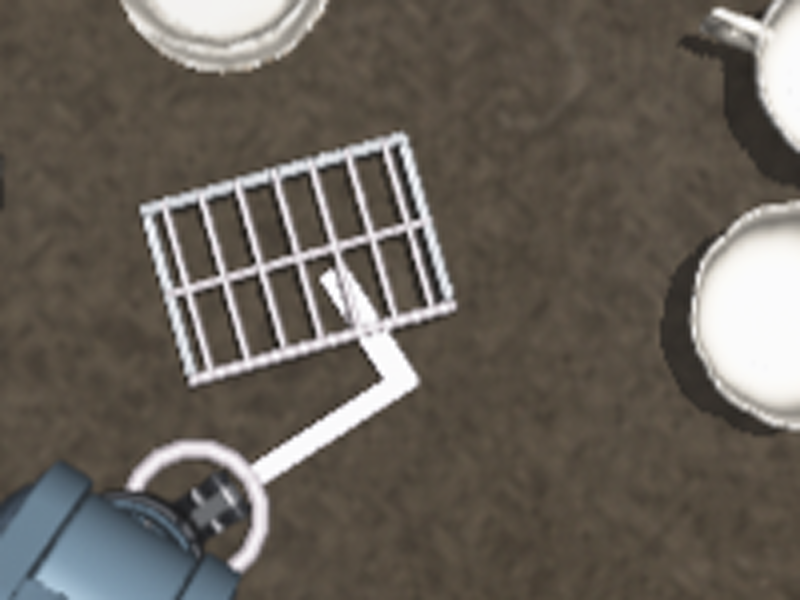

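The blade now points inward through the mouth, with the heel at about (405,382) and the tip at (330,277) in the crop. I can draw it straight out along the blade's own line, 85 mm along tool -x.

Call:
apply_moves(
  moves=[
    [0, [-6, 0, -0.5], [0, 0, 0]],
    [0, [-14, 0, -0.5], [0, 0, 0]],
    [0, [-23, 0, -0.5], [0, 0, 0]],
    [0, [-32, 0, -0.5], [0, 0, 0]],
    [0, [-41, 0, -0.5], [0, 0, 0]],
  ],
)

```text
time_s: 9.1
tcp_pos: [0.4511, -0.0004, 0.0055]
eef_rot: [0.957, 0.29, -0.0, -0.0]
contact_force: [-0.4, 0.9, -2.2]
finger_gap: 0.087
finger_force: 56.6
```

Call:
apply_moves(
  moves=[
    [0, [-9, 0, 0], [0, 0, 0]],
    [0, [-18, 0, 0], [0, 0, 0]],
    [0, [-27, 0, 0], [0, 0, 0]],
    [0, [-36, 0, 0], [0, 0, 0]],
    [0, [-44, 0, 0], [0, 0, 0]],
  ],
)

```text
time_s: 9.72
tcp_pos: [0.4153, -0.0249, 0.0058]
eef_rot: [0.957, 0.29, 0.0, 0.0]
contact_force: [-0.5, -0.1, -2.3]
finger_gap: 0.085
finger_force: 56.5
```

Call:
apply_moves(
  moves=[
    [0, [0, 0, 0], [0, 0, 0]],
    [0, [0, 0, 0], [0, 0, 0]],
  ],
)

```text
time_s: 9.98
tcp_pos: [0.4159, -0.0244, 0.0058]
eef_rot: [0.957, 0.29, 0.0, -0.0]
contact_force: [-0.2, -0.3, -2.1]
finger_gap: 0.085
finger_force: 56.4
```

```bash
python3 - <<'E'
from h import *
s=r.get_state();A=R.from_quat(s["eef_rot"]).as_matrix();print(s["time_s"],s["tcp_pos"],np.degrees(np.arctan2(A[1,1],A[0,1])),s["contact_force"])
im=save("top","t5.png")[170:320,240:440]
cv2.imwrite("pics/t5c.png",cv2.resize(im[:,:,::-1],None,fx=4,fy=4,interpolation=cv2.INTER_CUBIC))
E
```

```text
9.975 [ 0.41594455 -0.02444733  0.00580157] -56.31430268743679 [-0.24171191 -0.29993259 -2.0979715 ]
```

View pics/t5c.png

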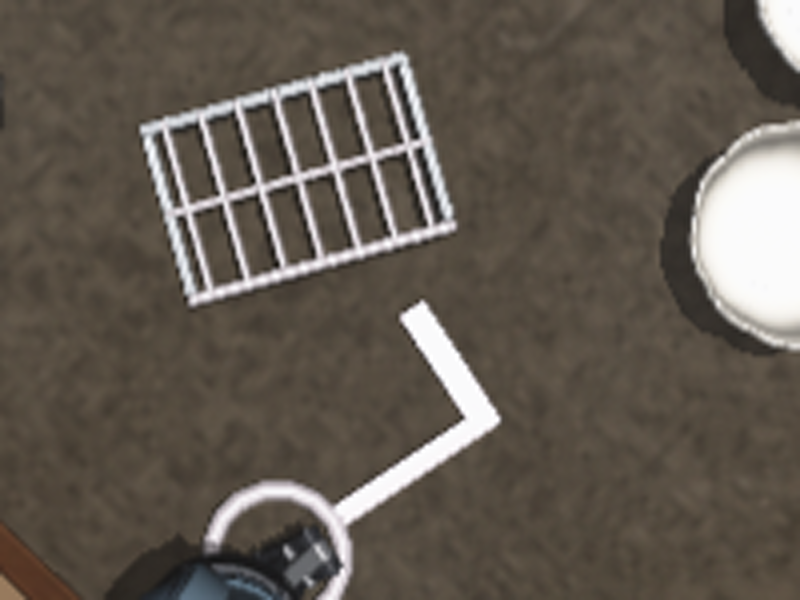

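The scraper is fully clear: the tip is at about (415,312) in the crop, well below the guard's front wall, and the guard has not moved. I'll release it and lift.

Call:
apply_moves(
  moves=[
    [0, [0, 0, 1], [0, 0, 0]],
    [0.2, [0, 0, 1], [0, 0, 0]],
    [0.4, [0, 0, 1], [0, 0, 0]],
    [0.4, [0, 0, 1], [0, 0, 0]],
    [0.4, [0, 0, 1], [0, 0, 0]],
  ],
)

```text
time_s: 10.65
tcp_pos: [0.4159, -0.0246, 0.0048]
eef_rot: [0.957, 0.29, 0.0, 0.0]
contact_force: [-0.1, -0.6, -0.4]
finger_gap: 0.397
finger_force: 0.0
```

Call:
apply_moves(
  moves=[
    [0.4, [0, 0, -10], [0, 0, 0]],
    [0.4, [0, 0, -30], [0, 0, 0]],
    [0.4, [0, 0, -70], [0, 0, 0]],
    [0.4, [0, 0, -110], [0, 0, 0]],
    [0.4, [0, 0, -150], [0, 0, 0]],
  ],
)

```text
time_s: 11.28
tcp_pos: [0.4167, -0.0254, 0.1529]
eef_rot: [0.957, 0.289, -0.001, 0.003]
contact_force: [0.4, 2.4, 3.5]
finger_gap: 0.398
finger_force: 0.0
```

```bash
python3 - <<'E'
from h import *
s=r.get_state();print(s["time_s"],s["tcp_pos"],s["contact_force"],s["finger_gap"])
save("top","t6.png");marks("top",Z)
im=cv2.imread("pics/t6.png")[120:320,160:460];cv2.imwrite("pics/t6c.png",cv2.resize(im,None,fx=2.6,fy=2.6))
E
```

```text
11.275 [ 0.4166904  -0.02535745  0.15289511] [0.44071224 2.43081693 3.48165704] 0.39781070932490986
top ring_center 0.75 [306.2 308.5] [ 0.4366 -0.0462  0.005 ]
top heel 0.66 [360.5 274.2] [ 0.5048 -0.1626  0.004 ]
top blade_tip 0.75 [341. 246.] [ 0.5652 -0.1231  0.004 ]
top guard_mouth 0.88 [328.  234.2] [ 0.591  -0.0964  0.    ]
top bowl_right 0.56 [433.9 233.7] [ 0.5864 -0.324   0.    ]
top bowl_left 0.62 [340.8 247.1] [ 0.5629 -0.1229  0.    ]
top bowl_left 0.6 [215.4 195.1] [0.6802 0.1423 0.    ]
top bottle 0.96 [188.4 144.3] [0.7921 0.2    0.    ]
```

View pics/t6c.png

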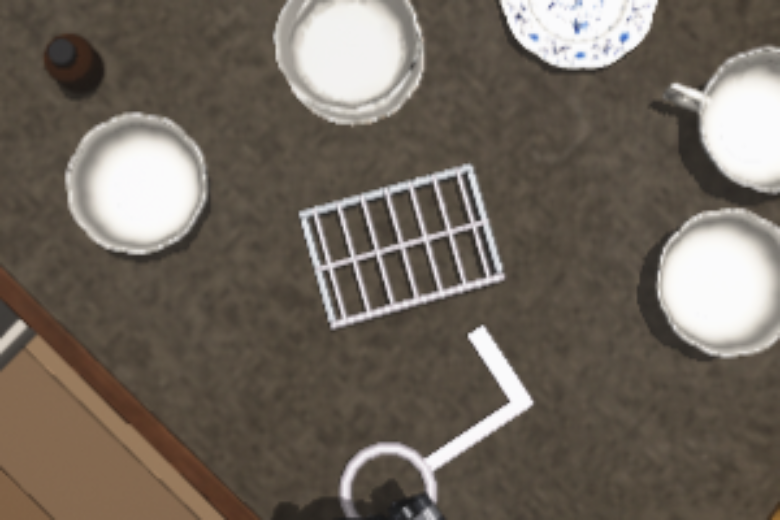

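The scraper lies flat and free, with its tip at (480,333) in the crop, about 30 mm in front of the guard. The guard, bowls and bottle have not moved.

```bash
python3 -c "
from cell import r
print(r.finish_job())"
```

```text
the job is handed in; nothing more can be done
None
```

The scraper is out and lying flat on the bench, blade tip about 30 mm in front of the guard; the guard, bowls and bottle show no visible movement in the top camera, and I handed the job in at about 11 s (the hand-in gave no verdict).

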